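# Check the push-button jar lids, sort the jars and scan the good ones

### The job

Press the button in the lid of every biscuit jar all the way down to find out which ones latch: stand the jars whose button stays down on the black scan mat, and set the jars whose button comes back up aside in the steel tray, all upright and flat. When every jar is sorted, squeeze the trigger of the scanner beside the mat fully home against its grip and let it spring back. Leave the mug and the food tin where they are.

Things in the scene. Friction and masses are not known exactly. Their poses are not given: they have to be found in the camera images.
- jar_1: clear round biscuit jar with a white push-button lid; 62 mm in diameter all the way up, 70 mm high to the top of the lid, about 0.25 kg; origin at the centre of its underside, z up. All six jars look the same; four to six are present. Only pressing its button tells whether it latches.
- button_1 (a joint): grey button on the lid of jar_1, 37 mm wide, flat top 81.5 mm above the jar's underside at first; value in m, 0 = up, 0.010 = fully down; takes up to 8 N. A working one snaps past 0.007 and stays at 0.010 for good (1.5 mm proud of the lid); pressing again does no harm. A failing one comes back in 0.5 s but sticks about 3 mm short of its first height (value about 0.003).
- jar_2: clear round biscuit jar with a white push-button lid; 62 mm in diameter all the way up, 70 mm high to the top of the lid, about 0.25 kg; origin at the centre of its underside, z up. All six jars look the same; four to six are present. Only pressing its button tells whether it latches.
- button_2 (a joint): grey button on the lid of jar_2, 37 mm wide, flat top 81.5 mm above the jar's underside at first; value in m, 0 = up, 0.010 = fully down; takes up to 8 N. A working one snaps past 0.007 and stays at 0.010 for good (1.5 mm proud of the lid); pressing again does no harm. A failing one comes back in 0.5 s but sticks about 3 mm short of its first height (value about 0.003).
- jar_3: clear round biscuit jar with a white push-button lid; 62 mm in diameter all the way up, 70 mm high to the top of the lid, about 0.25 kg; origin at the centre of its underside, z up. All six jars look the same; four to six are present. Only pressing its button tells whether it latches.
- button_3 (a joint): grey button on the lid of jar_3, 37 mm wide, flat top 81.5 mm above the jar's underside at first; value in m, 0 = up, 0.010 = fully down; takes up to 8 N. A working one snaps past 0.007 and stays at 0.010 for good (1.5 mm proud of the lid); pressing again does no harm. A failing one comes back in 0.5 s but sticks about 3 mm short of its first height (value about 0.003).
- jar_4: clear round biscuit jar with a white push-button lid; 62 mm in diameter all the way up, 70 mm high to the top of the lid, about 0.25 kg; origin at the centre of its underside, z up. All six jars look the same; four to six are present. Only pressing its button tells whether it latches.
- button_4 (a joint): grey button on the lid of jar_4, 37 mm wide, flat top 81.5 mm above the jar's underside at first; value in m, 0 = up, 0.010 = fully down; takes up to 8 N. A working one snaps past 0.007 and stays at 0.010 for good (1.5 mm proud of the lid); pressing again does no harm. A failing one comes back in 0.5 s but sticks about 3 mm short of its first height (value about 0.003).
- jar_5: clear round biscuit jar with a white push-button lid; 62 mm in diameter all the way up, 70 mm high to the top of the lid, about 0.25 kg; origin at the centre of its underside, z up. All six jars look the same; four to six are present. Only pressing its button tells whether it latches.
- button_5 (a joint): grey button on the lid of jar_5, 37 mm wide, flat top 81.5 mm above the jar's underside at first; value in m, 0 = up, 0.010 = fully down; takes up to 8 N. A working one snaps past 0.007 and stays at 0.010 for good (1.5 mm proud of the lid); pressing again does no harm. A failing one comes back in 0.5 s but sticks about 3 mm short of its first height (value about 0.003).
- jar_6: clear round biscuit jar with a white push-button lid; 62 mm in diameter all the way up, 70 mm high to the top of the lid, about 0.25 kg; origin at the centre of its underside, z up. All six jars look the same; four to six are present. Only pressing its button tells whether it latches.
- button_6 (a joint): grey button on the lid of jar_6, 37 mm wide, flat top 81.5 mm above the jar's underside at first; value in m, 0 = up, 0.010 = fully down; takes up to 8 N. A working one snaps past 0.007 and stays at 0.010 for good (1.5 mm proud of the lid); pressing again does no harm. A failing one comes back in 0.5 s but sticks about 3 mm short of its first height (value about 0.003).
- scan_mat: flat black rubber scan mat, 190 x 190 x 4 mm, with white corner marks, fixed on the worktop; origin at the centre of its underside, x and y along its edges, +x towards the scanner.
- tray: shallow square steel tray, 190 x 190 mm outside, floor 3 mm thick, rim 5 mm thick and 10 mm high; fixed; origin at the centre of its underside, x and y along its edges. On the other side of the robot from the mat.
- scanner: pistol-shaped scanner lying on its side, fixed in a low cradle beyond the mat, its window facing the mat (own -x). Origin on the worktop under the squeeze point. Barrel along x at y = +29 to +87 mm, up to 94 mm high. Grip: x = -6.5 to +21.5 mm, z = 37 to 73 mm, along y from the barrel to y = -68 mm. Base plate 12 mm high.
- squeeze_point (a point): point on the scanner 60 mm above the worktop, with the scanner's axes. Close the fingers here from above along x: one on the back of the grip (21.5 mm to +x), the other on the trigger (front 36 mm to -x when free, about 23 mm squeezed home). Free width 58 mm, squeezed 45 mm.
- trigger (a joint): grey trigger in front of the grip, hinged by an upright pin at its barrel end, 48 mm long, z = 43 to 67 mm; value in rad, 0 = free, 0.33 = squeezed home on its stop; sprung back; about 5 N at the squeeze point.
- mug: green and white mug, 78 mm in diameter, 101 mm high, behind the jars; leave it alone; origin at the centre of its underside
- food_tin: round food tin, 75 mm in diameter, 58 mm high, behind the jars; leave it alone; origin at the centre of its underside

How it is judged:
On the way, in this order (a step that is already met when the one before it is completed fails the run):
1. every jar has been clicked and sorted: latched jars upright on the mat, failing jars upright in the tray (angle between each of jar_1, jar_2, jar_3, jar_4, jar_5, jar_6's own z axis and vertical below 0.12 rad and linear speed of each of jar_1, jar_2, jar_3, jar_4, jar_5, jar_6 below 0.02 m/s and ((x of jar_1 in the frame of scan_mat between -0.085 and 0.085 m and y of jar_1 in the frame of scan_mat between -0.085 and 0.085 m and z of jar_1 in the frame of scan_mat below 0.012 m and value of joint button_1 above 0.008 m) or (x of jar_1 in the frame of tray between -0.085 and 0.085 m and y of jar_1 in the frame of tray between -0.085 and 0.085 m and z of jar_1 in the frame of tray below 0.012 m and value of joint button_1 between 0.0012 and 0.006 m)) and ((x of jar_2 in the frame of scan_mat between -0.085 and 0.085 m and y of jar_2 in the frame of scan_mat between -0.085 and 0.085 m and z of jar_2 in the frame of scan_mat below 0.012 m and value of joint button_2 above 0.008 m) or (x of jar_2 in the frame of tray between -0.085 and 0.085 m and y of jar_2 in the frame of tray between -0.085 and 0.085 m and z of jar_2 in the frame of tray below 0.012 m and value of joint button_2 between 0.0012 and 0.006 m)) and ((x of jar_3 in the frame of scan_mat between -0.085 and 0.085 m and y of jar_3 in the frame of scan_mat between -0.085 and 0.085 m and z of jar_3 in the frame of scan_mat below 0.012 m and value of joint button_3 above 0.008 m) or (x of jar_3 in the frame of tray between -0.085 and 0.085 m and y of jar_3 in the frame of tray between -0.085 and 0.085 m and z of jar_3 in the frame of tray below 0.012 m and value of joint button_3 between 0.0012 and 0.006 m)) and ((x of jar_4 in the frame of scan_mat between -0.085 and 0.085 m and y of jar_4 in the frame of scan_mat between -0.085 and 0.085 m and z of jar_4 in the frame of scan_mat below 0.012 m and value of joint button_4 above 0.008 m) or (x of jar_4 in the frame of tray between -0.085 and 0.085 m and y of jar_4 in the frame of tray between -0.085 and 0.085 m and z of jar_4 in the frame of tray below 0.012 m and value of joint button_4 between 0.0012 and 0.006 m)) and ((x of jar_5 in the frame of scan_mat between -0.085 and 0.085 m and y of jar_5 in the frame of scan_mat between -0.085 and 0.085 m and z of jar_5 in the frame of scan_mat below 0.012 m and value of joint button_5 above 0.008 m) or (x of jar_5 in the frame of tray between -0.085 and 0.085 m and y of jar_5 in the frame of tray between -0.085 and 0.085 m and z of jar_5 in the frame of tray below 0.012 m and value of joint button_5 between 0.0012 and 0.006 m)) and ((x of jar_6 in the frame of scan_mat between -0.085 and 0.085 m and y of jar_6 in the frame of scan_mat between -0.085 and 0.085 m and z of jar_6 in the frame of scan_mat below 0.012 m and value of joint button_6 above 0.008 m) or (x of jar_6 in the frame of tray between -0.085 and 0.085 m and y of jar_6 in the frame of tray between -0.085 and 0.085 m and z of jar_6 in the frame of tray below 0.012 m and value of joint button_6 between 0.0012 and 0.006 m))), for 0.2 s.
2. with the jars sorted, the scanner's trigger is squeezed home (all of step 1 and value of joint trigger above 0.26 rad), for 0.1 s.
3. the trigger is let go and springs back (value of joint trigger below 0.05 rad), for 0.2 s.
At the end, for the whole second after the job is handed in: Jars that latch stand upright (0.12 rad) and still on the mat, button down over 8 mm; failing jars likewise in the tray, button clicked (1.2 mm or more below its start); each centre within 85 mm of the mat's or tray's centre along both edges; trigger back (under 0.05 rad) (all of step 1 and value of joint trigger below 0.05 rad); the robot touches nothing.
It fails at once if the mug was moved more than 4 cm (distance of mug from where it was at the start of the episode above 0.04 m).
It fails at once if the food tin was moved more than 4 cm (distance of food_tin from where it was at the start of the episode above 0.04 m).
Of jar_1, jar_2, jar_3, jar_4, jar_5, jar_6 only 4 to 6 are there at a start; the rules pass over those that are not, and their reading is None.
At some moment in a run one of jar_1, jar_2, jar_3, jar_4, jar_5, jar_6 may be knocked a few centimetres aside while the robot is not near it.
Once in a run the grip may slacken for a moment while it holds something.
It also fails if it takes over 210 s, if anything falls off the work surface, if the arm or the gripper's body presses on something with over 40 N, if the wrist force passes 120 N, or if a joint passes its speed limit or range.

### The arm

A 7-joint arm with a two-finger parallel gripper is mounted at the origin on a cart in front of the work surface, level with it; the furniture and walls round the work are solid. World frame = base frame: x ahead of the robot, y to its left, z up, the work surface at z = 0. Lengths are in m, angles in rad, forces in N, time in s.
With the tool pointing down it reaches from about 0.425 to 0.875 m from the base axis. Payload 4.7 kg.
Tool frame: the origin (TCP) lies between the finger pads; the fingertips stand 19 mm ahead of it and the grasp point (between the pads) is the TCP; z points along the fingers, y is the line along which they close (so a half turn about z gives the same grasp; the last joint's range is limited). The gripper opens to 87 mm and grips with 3 to 60 N. Pads are 19 mm wide; open, the fingers measure 117 mm over their backs; the gripper's body (75 mm by 190 mm) begins 51 mm behind the grasp point.
Start: joints at [-1.136, 0.321, -0.07, 1.45, 0.023, 1.371, -0.057], TCP at [0.266, 0.593, 0.242] pointing down, gripper open.
Joint ranges: [-2.86, 2.86], [-0.3, 2.09], [-1.38, 1.24], [0.06, 2.45], [-1.56, 4.7], [0.09, 2.05], [-2.69, 2.69]. Speed limits (rad/s): [2.57, 2.57, 3.14, 3.14, 3.14, 3.14, 3.14].

### API

Orientations are given as a unit quaternion [x, y, z, w].
In Python, from workcell import env gives the robot as it stands.
- The arm moves only by the shell command python3 jog.py 'ROWS'. ROWS is rows parted by semicolons, their numbers by spaces, 1 to 12 of them, each of 5 numbers: the opening from 0.0 (shut) to 1.0 (fully open), then dx, dy, dz in m, then a turn about the tool's z in rad; each row is the pose to reach, as a shift and turn from the pose commanded when the command began, along the tool's axes at that moment; what a row does not reach only later rows make up. A row lasts 1/12 s, in which the tool goes at most 0.0417 m and 0.125 rad, less where a joint would pass 70% of its speed; a pose out of reach is approached as far as the arm can. The fingers move at their own pace and stop on an object; the grip force is fixed at half the most. Time passes only in rows, so rows that do not move let the fingers close. It prints the time, the measured TCP pose, the force, the opening and the grip force at its end.
- env.get_state(): the state, without advancing time (a new reading comes with each control period).
- env.capture(name): name is "side" or "top"; returns (picture, depth): 420x560x3 uint8, red, green, blue; 420x560 float32, m along the optical axis (not along the pixel's ray), 0 where there is no reading.
- env.get_calibration(name): a dict with "fx", "fy", "cx", "cy" (pixels), "dist" ([k1, k2, p1, p2, k3] as OpenCV has them; the pictures are not rectified), "extrinsics" (4x4, takes a point from camera to world coordinates). Camera axes: x right, y down, z forward; pixel columns grow to the right and rows downward; lengths in m; the calibration is good to about 2 mm. A picture is of the moment at which its call begins. get_calibration takes no time and is no camera call.
- env.hand_in(): hands the job in; it is judged then, once.
The state is a dict: "time": time; "joint_positions": joint angles; "qvel": joint speeds; "effort": joint torques, N m; "position": TCP position; "eef_rot": TCP orientation; "force": force on the tool from outside, world axes, zero at the start; "wrist_torque": the same for the moment, N m; "finger_gap": opening from 0.0 (shut) to 1.0 (fully open); "finger_force": force on a finger pad.
Only numpy, scipy, OpenCV 4.12 (cv2) and the standard library are available. Lean on these libraries where they do the work, as an engineer would, in place of code of your own. Each camera call takes 0.05 s, during which the arm holds its last target. There are 200 camera calls.

## Working session

There is one attempt and no reset: what is moved stays moved. The work goes in short steps, Python scripts to look and compute and a shell command to move; the robot and the scene stay as the last step left them, time stands still between calls to the robot, and variables do not carry over. Pictures are saved under pics/ and viewed, at most 14 in all, crops included, and the job is handed in when it is done.

```bash
ls; mkdir -p pics
cat > h.py <<'E'
import numpy as np, cv2
from workcell import env
def cap(n,f=None):
    p,d=env.capture(n)
    if f: cv2.imwrite('pics/'+f,p[...,::-1])
    return p,d
def pts(n,d):
    c=env.get_calibration(n);K=np.array([[c['fx'],0,c['cx']],[0,c['fy'],c['cy']],[0,0,1]])
    v,u=np.mgrid[:420,:560];uv=np.stack([u,v],-1).reshape(-1,1,2).astype(np.float32)
    r=cv2.undistortPoints(uv,K,np.array(c['dist'])).reshape(420,560,2)
    P=np.concatenate([r,np.ones((420,560,1))],-1)*d[...,None]
    T=np.array(c['extrinsics']);W=P@T[:3,:3].T+T[:3,3];W[d==0]=np.nan
    return W
E
python3 - <<'E'
from h import *
p,d=cap('top','t0.png');np.save('t0.npy',pts('top',d))
p,d=cap('side','s0.png');np.save('s0.npy',pts('side',d))
s=env.get_state();print({k:np.round(s[k],3) for k in('time','position','eef_rot','force','finger_gap')})
print(np.round(env.get_calibration('top')['extrinsics'],3))
E
```

```text
jog.py
pics
workcell.py
{'time': np.float64(0.1), 'position': array([0.265, 0.593, 0.241]), 'eef_rot': array([ 0.209,  0.978, -0.001, -0.   ]), 'force': array([-0.374, -0.536,  1.077]), 'finger_gap': np.float64(1.006)}
[[ 0.008 -0.995  0.1    0.468]
 [-1.    -0.005  0.028 -0.004]
 [-0.028 -0.101 -0.995  1.21 ]
 [ 0.     0.     0.     1.   ]]
```

View pics/t0.png

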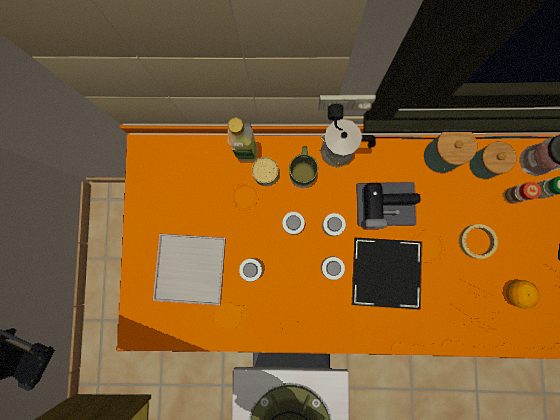

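View pics/s0.png

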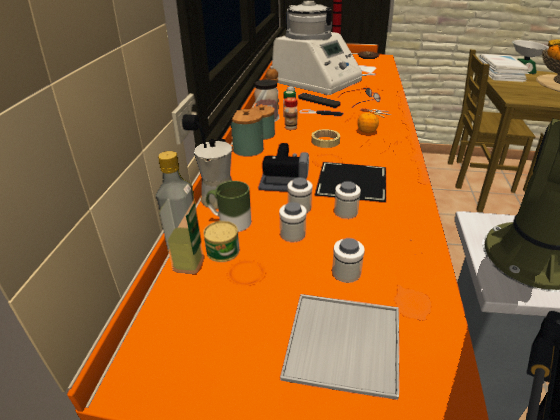

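The top view shows four jars with lids at about (251,269), (293,223), (334,224) and (333,268). The tray is at (190,269), the mat at (387,272) and the scanner at (385,205), with its barrel along world x and its grip towards -y. The tin is at (265,172) and the mug at (304,168).

```bash
cat >> h.py <<'E'
def jars(W,centers,r=16):
    out=[]
    for (u,v) in centers:
        w=W[v-r:v+r,u-r:u+r].reshape(-1,3);w=w[np.isfinite(w[:,2])]
        l=w[(w[:,2]>.055)&(w[:,2]<.11)]
        c=(l[:,:2].min(0)+l[:,:2].max(0))/2
        (c2,rad)=cv2.minEnclosingCircle(l[:,:2].astype(np.float32))
        b=w[np.hypot(*(w[:,:2]-c2).T)<.012]
        out.append((np.round(c,4),np.round(c2,4),round(rad,4),round(float(np.median(b[:,2])),4)))
    return out
E
python3 - <<'E'
from h import *
W=np.load('t0.npy');p=cv2.imread('pics/t0.png')
for j in jars(W,[(251,269),(293,223),(334,224),(333,268)]):print(*j)
def quad(m,off):
    c=max(cv2.findContours(m.astype(np.uint8),0,2)[0],key=cv2.contourArea)
    r=cv2.minAreaRect(c+np.array(off)); b=cv2.boxPoints(r).round().astype(int)
    q=W[b[:,1].clip(0,419),b[:,0]];print(np.round(q,3).tolist(),'c',np.round(np.nanmean(q,0),4),'u',r)
g=cv2.cvtColor(p,cv2.COLOR_BGR2HSV)
m=np.zeros((420,560),bool);m[225:320,145:235]=g[225:320,145:235,1]<120;quad(m,(0,0))
m[:]=0;m[228:320,345:432]=g[228:320,345:432,1]<150;m[:232]=0;quad(m,(0,0))
# scanner height bands
S=W[175:232,350:425].reshape(-1,3)
for lo,hi in((.05,.08),(.08,.1)):
    s=S[(S[:,2]>lo)&(S[:,2]<hi)];print(lo,len(s),np.nanpercentile(s,[1,50,99],axis=0).round(3).tolist())
for n,(a,b,c,d) in dict(mug=(150,190,285,320),tin=(155,188,250,282)).items():
    s=W[a:b,c:d].reshape(-1,3);s=s[s[:,2]>.045];print(n,(s.min(0)+s.max(0))/2,s[:,2].max())
cv2.imwrite('pics/c0.png',cv2.resize(p[170:320,330:430],None,fx=5.3,fy=4*5.3/5.3 if 0 else 4,interpolation=cv2.INTER_CUBIC) if 0 else cv2.resize(p[172:242,345:435],None,fx=8,fy=8,interpolation=cv2.INTER_CUBIC))
E
```

```text
[0.4239 0.1097] [0.4252 0.1095] 0.031 0.0821
[ 0.5531 -0.0056] [ 0.5532 -0.0056] 0.0308 0.0823
[ 0.5497 -0.1169] [ 0.5496 -0.1168] 0.031 0.0823
[ 0.4314 -0.1135] [ 0.4317 -0.1131] 0.0306 0.0815
[[0.335, 0.393, 0.003], [0.528, 0.384, 0.002], [0.512, 0.189, 0.005], [0.319, 0.203, -0.002]] c [0.4236 0.2926 0.0022] u ((188.75343322753906, 269.0207214355469), (67.20501708984375, 68.26272583007812), 4.666858196258545)
[[0.327, -0.17, -0.0], [0.518, -0.18, 0.003], [0.511, -0.375, -0.001], [0.322, -0.359, 0.006]] c [ 0.4193 -0.2709  0.0019] u ((387.02679443359375, 272.9103088378906), (68.4293441772461, 68.11148834228516), 2.6025619506835938)
0.05 626 [[0.539, -0.346, 0.051], [0.616, -0.276, 0.072], [0.658, -0.197, 0.08]]
0.08 711 [[0.541, -0.249, 0.08], [0.594, -0.222, 0.086], [0.658, -0.199, 0.098]]
mug [ 0.70402486 -0.03147026  0.07486083] 0.10436502479158549
tin [0.70447312 0.07630528 0.07038585] 0.095625904664145
```

View pics/c0.png

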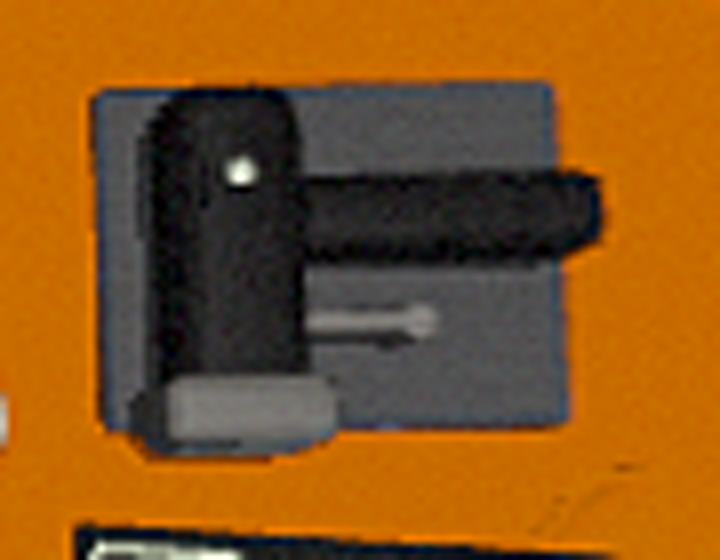

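The crop shows the scanner's barrel on the left, the grip to the right from crop x 300 to 600 at y≈215, and the trigger bar at y≈320 with its free tip near (425,320). The scanner is nearly aligned with the world axes. The measured sizes fit: lids 31 mm in radius, button tops at about 82 mm, mat and tray sides about 190 mm.

```bash
cat >> h.py <<'E'
from scipy.spatial.transform import Rotation as R
def go(x,y,z,yaw=None):
    "row numbers (tool axes) to bring TCP to x,y,z with tool y at world angle yaw deg"
    s=env.get_state();M=R.from_quat(s['eef_rot']).as_matrix();v=M.T@(np.array([x,y,z])-s['position'])
    a=np.degrees(np.arctan2(M[1,1],M[0,1]));t=0
    if yaw is not None: t=-((yaw-a+90)%180-90)
    print('pos',np.round(s['position'],4),'yaw',round(a,1),'force',np.round(s['force'],1),'-> row',np.round(v,4),round(np.radians(t),3),'rows',int(np.ceil(max(np.linalg.norm(v)/.0417,abs(np.radians(t))/.125))))
E
python3 -c "
from h import *
go(.4245,.1095,.13,90)"
```

```text
pos [0.2654 0.5928 0.2406] yaw 65.9 force [-0.4 -0.5  1.1] -> row [-0.3427 -0.376   0.1113] -0.421 rows 13
```

```bash
python3 jog.py '0 -0.343 -0.376 0 -0.42;0 -0.343 -0.376 0 -0.42;0 -0.343 -0.376 0 -0.42;0 -0.343 -0.376 0 -0.42;0 -0.343 -0.376 0 -0.42;0 -0.343 -0.376 0 -0.42;0 -0.343 -0.376 0 -0.42;0 -0.343 -0.376 0 -0.42;0 -0.343 -0.376 0 -0.42;0 -0.343 -0.376 0 -0.42;0 -0.343 -0.376 0 -0.42;0 -0.343 -0.376 0 -0.42'; python3 -c "
from h import *
go(.4245,.1095,.13,90)"
```

```text
time: 1.1
position: [0.4222, 0.1164, 0.2414]
eef_rot: [0.0, 1.0, 0.0, 0.0]
force: [0.9, 1.3, 0.6]
finger_gap: 0.173
finger_force: 0.0
pos [0.4222 0.1164 0.2414] yaw 90.0 force [0.9 1.3 0.6] -> row [-0.0023 -0.0069  0.1114] -0.001 rows 3
```

```bash
python3 jog.py '0 -0.002 -0.007 0.06 0;0 -0.002 -0.007 0.12 0;0 -0.002 -0.007 0.13 0;0 -0.002 -0.007 0.136 0;0 -0.002 -0.007 0.136 0;0 -0.002 -0.007 0.144 0;0 -0.002 -0.007 0.148 0;0 -0.002 -0.007 0.151 0;0 -0.002 -0.007 0.151 0'; python3 -c "
from h import *
go(.4245,.1095,.13,90)"
```

```text
time: 1.85
position: [0.4251, 0.112, 0.0912]
eef_rot: [0.0, 1.0, 0.0, 0.001]
force: [0.2, 0.1, 0.3]
finger_gap: 0.008
finger_force: 0.0
pos [0.4251 0.112  0.0912] yaw 90.0 force [0.2 0.1 0.3] -> row [ 0.0005 -0.0024 -0.0388] -0.0 rows 1
```

```bash
python3 jog.py '0 0 0 0.002 0;0 0 0 0.002 0;0 0 0 0.002 0'; python3 jog.py '0 0 0 0.002 0;0 0 0 0.002 0;0 0 0 0.002 0'
```

```text
time: 2.1
position: [0.4253, 0.112, 0.0908]
eef_rot: [0.0, 1.0, 0.001, 0.001]
force: [-5.0, -1.5, 12.2]
finger_gap: 0.004
finger_force: 5.9
time: 2.35
position: [0.4255, 0.1121, 0.0907]
eef_rot: [0.0, 1.0, 0.001, 0.001]
force: [-9.0, -2.8, 26.9]
finger_gap: 0.009
finger_force: 13.5
```

```bash
python3 jog.py '0 0 0 -0.04 0;0 0 0 -0.05 0;0 -0.006 -0.225 -0.05 0;0 -0.006 -0.225 -0.05 0;0 -0.006 -0.225 -0.05 0;0 -0.006 -0.225 -0.05 0;0 -0.006 -0.225 -0.05 0;0 -0.006 -0.225 -0.05 0;0 -0.006 -0.225 -0.05 0;0 -0.006 -0.225 -0.05 0'; python3 -c "
from h import *
go(.4317,-.1135,.0905,90)
d=cap('top')[1];W=pts('top',d)
for j in jars(W,[(251,269),(293,223),(334,224)]):print(*j)"
```

```text
time: 3.18
position: [0.4304, -0.1141, 0.1371]
eef_rot: [0.002, 1.0, 0.0, 0.001]
force: [-0.4, -0.5, -0.8]
finger_gap: 0.007
finger_force: 0.0
pos [ 0.4304 -0.1141  0.1371] yaw 89.8 force [-0.4 -0.5 -0.8] -> row [-0.0012  0.0006  0.0466] -0.003 rows 2
[0.4239 0.1096] [0.4251 0.1093] 0.0308 0.0721
[ 0.5529 -0.0056] [ 0.5532 -0.0056] 0.031 0.082
[ 0.5498 -0.1168] [ 0.5497 -0.1167] 0.031 0.0817
```

```bash
python3 jog.py '0 -0.001 0 0.03 0;0 -0.001 0 0.04 0;0 -0.001 0 0.044 0;0 -0.001 0 0.047 0;0 -0.001 0 0.049 0;0 -0.001 0 0.05 0;0 -0.001 0 0.05 0;0 -0.001 0 0.05 0'
```

```text
time: 3.9
position: [0.4328, -0.1117, 0.0906]
eef_rot: [-0.001, 1.0, 0.002, 0.001]
force: [-8.0, 3.0, 31.7]
finger_gap: 0.006
finger_force: 15.4
```

Fully down. Next comes jar C at (0.5497, -0.1167).

```bash
python3 jog.py '0 0 0 -0.04 0;0 0 0 -0.05 0;0 -0.118 -0.005 -0.05 0;0 -0.118 -0.005 -0.05 0;0 -0.118 -0.005 -0.05 0;0 -0.118 -0.005 -0.05 0;0 -0.118 -0.005 -0.05 0'; python3 -c "
from h import *
go(.5497,-.1167,.0905,90)
d=cap('top')[1];W=pts('top',d)
for j in jars(W,[(251,269),(293,223),(333,268)]):print(*j)"
```

```text
time: 4.48
position: [0.5495, -0.1173, 0.1355]
eef_rot: [-0.001, 1.0, -0.001, -0.002]
force: [-0.6, -0.2, -0.5]
finger_gap: 0.002
finger_force: 0.0
pos [ 0.5495 -0.1173  0.1355] yaw 90.1 force [-0.6 -0.2 -0.5] -> row [-0.0004  0.0007  0.045 ] 0.002 rows 2Traceback (most recent call last):
  File "<string>", line 5, in <module>
    for j in jars(W,[(251,269),(293,223),(333,268)]):print(*j)
             ~~~~^^^^^^^^^^^^^^^^^^^^^^^^^^^^^^^^^^^
  File "h.py", line 19, in jars
    c=(l[:,:2].min(0)+l[:,:2].max(0))/2
       ~~~~~~~~~~~^^^
    return umr_minimum(a, axis, None, out, keepdims, initial, where)
ValueError: zero-size array to reduction operation minimum which has no identity
```

```bash
python3 jog.py '0 0 0 0.03 0;0 0 0 0.038 0;0 0 0 0.042 0;0 0 0 0.045 0;0 0 0 0.047 0;0 0 0 0.049 0;0 0 0 0.049 0;0 0 0 0.049 0'; python3 jog.py '0 0 0 -0.04 0;0 0 0 -0.05 0;0 -0.003 0.111 -0.05 0;0 -0.003 0.111 -0.05 0;0 -0.003 0.111 -0.05 0;0 -0.003 0.111 -0.05 0;0 -0.003 0.111 -0.05 0'; python3 -c "
from h import *
go(.5532,-.0056,.0905,90)
"
```

```text
time: 5.2
position: [0.5484, -0.1185, 0.0909]
eef_rot: [0.001, 1.0, 0.001, -0.0]
force: [-9.2, 1.2, 18.2]
finger_gap: 0.006
finger_force: 9.2
time: 5.78
position: [0.5523, -0.0053, 0.1384]
eef_rot: [-0.002, 1.0, 0.0, 0.001]
force: [0.1, -1.1, 0.4]
finger_gap: 0.006
finger_force: 0.0
pos [ 0.5523 -0.0053  0.1384] yaw 90.2 force [ 0.1 -1.1  0.4] -> row [-0.0009 -0.0004  0.0479] 0.004 rows 2
```

```bash
python3 jog.py '0 -0.001 0 0.03 0;0 -0.001 0 0.041 0;0 -0.001 0 0.045 0;0 -0.001 0 0.048 0;0 -0.001 0 0.05 0;0 -0.001 0 0.051 0;0 -0.001 0 0.051 0;0 -0.001 0 0.051 0'; python3 jog.py '0 0 0 -0.04 0;0 0 0 -0.08 0;1 0.1 0.32 -0.08 0;1 0.1 0.32 -0.08 0;1 0.1 0.32 -0.08 0;1 0.1 0.32 -0.08 0;1 0.1 0.32 -0.08 0;1 0.1 0.32 -0.08 0;1 0.1 0.32 -0.08 0;1 0.1 0.32 -0.08 0;1 0.1 0.32 -0.08 0;1 0.1 0.32 -0.08 0'; python3 -c "
from h import *
d=cap('top','t1.png')[1];W=pts('top',d)
for j in jars(W,[(251,269),(293,223),(334,224),(333,268)]):print(*j)"
```

```text
time: 6.45
position: [0.5524, -0.0093, 0.0909]
eef_rot: [0.002, 1.0, 0.001, -0.001]
force: [-12.5, -0.4, 27.8]
finger_gap: 0.007
finger_force: 13.8
time: 7.45
position: [0.4521, 0.3148, 0.1669]
eef_rot: [-0.002, 1.0, -0.0, -0.0]
force: [-0.1, 0.2, 0.2]
finger_gap: 0.679
finger_force: 0.0
[0.4239 0.1096] [0.4253 0.1096] 0.031 0.0729
[ 0.5531 -0.0056] [ 0.5531 -0.0057] 0.0309 0.0713
[ 0.5495 -0.1167] [ 0.5497 -0.1168] 0.0309 0.0722
[ 0.4313 -0.1134] [ 0.4319 -0.113 ] 0.0307 0.079
```

View pics/t1.png

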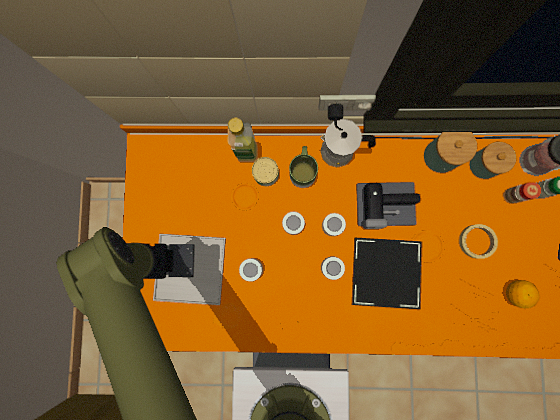

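The picture shows the arm over the tray, with all four jars where they were. A (251,269), B (293,223) and C (334,224) have latched, with tops at about 72 mm. D (333,268) came back up to 79 mm, so it has failed. D goes to the tray first.

```bash
python3 jog.py '1 0.02 -0.428 0 0;1 0.02 -0.428 0 0;1 0.02 -0.428 0 0;1 0.02 -0.428 0 0;1 0.02 -0.428 0 0;1 0.02 -0.428 0 0;1 0.02 -0.428 0 0;1 0.02 -0.428 0 0;1 0.02 -0.428 0 0;1 0.02 -0.428 0 0;1 0.02 -0.428 0 0;1 0.02 -0.428 0 0';  python3 -c "
from h import *
go(.4317,-.1132,.048,90)
"
```

```text
time: 8.5
position: [0.4314, -0.1222, 0.167]
eef_rot: [0.006, 1.0, -0.0, 0.0]
force: [0.9, 0.3, 1.2]
finger_gap: 0.998
finger_force: 0.0
pos [ 0.4314 -0.1222  0.167 ] yaw 89.3 force [0.9 0.3 1.2] -> row [-1.00e-04  9.00e-03  1.19e-01] -0.013 rows 3
```

```bash
python3 jog.py '1 0 0 0 0;1 0 0 0 0'; python3 -c "
from h import *
go(.4317,-.1132,.048,90)
"
```

```text
time: 8.67
position: [0.4326, -0.1156, 0.1665]
eef_rot: [0.001, 1.0, 0.0, -0.0]
force: [0.3, -0.6, -0.4]
finger_gap: 0.997
finger_force: 0.0
pos [ 0.4326 -0.1156  0.1665] yaw 89.9 force [ 0.3 -0.6 -0.4] -> row [0.0009 0.0023 0.1185] -0.002 rows 3
```

```bash
python3 jog.py '1 0.001 0.001 0.04 0;1 0.001 0.001 0.08 0;1 0.001 0.001 0.118 0;1 0.001 0.001 0.118 0;0.4 0.001 0.001 0.118 0;0.4 0.001 0.001 0.118 0;0.4 0.001 0.001 0.118 0;0.4 0.001 0.001 0.118 0;0.4 0.001 0.001 0.118 0;0.4 0.001 0.001 0.118 0'; python3 jog.py '0.4 0 0 -0.03 0;0.4 0 0 -0.06 0;0.4 0 0 -0.09 0;0.4 0 0 -0.12 0;0.4 0 0 -0.12 0'; python3 -c "
from h import *
go(.4236,.2926,.17,90)
"
```

```text
time: 9.5
position: [0.4337, -0.1142, 0.0504]
eef_rot: [0.0, 1.0, 0.001, 0.002]
force: [-0.8, 1.7, 8.1]
finger_gap: 0.708
finger_force: 30.0
time: 9.92
position: [0.4355, -0.1152, 0.1742]
eef_rot: [0.001, 1.0, 0.001, 0.005]
force: [1.8, -0.6, -2.4]
finger_gap: 0.705
finger_force: 30.0
pos [ 0.4355 -0.1152  0.1742] yaw 89.9 force [ 1.8 -0.6 -2.4] -> row [0.0124 0.4078 0.0047] -0.001 rows 10
```

```bash
python3 jog.py '0.4 0.012 0.408 0 0;0.4 0.012 0.408 0 0;0.4 0.012 0.408 0 0;0.4 0.012 0.408 0 0;0.4 0.012 0.408 0 0;0.4 0.012 0.408 0 0;0.4 0.012 0.408 0 0;0.4 0.012 0.408 0 0;0.4 0.012 0.408 0 0;0.4 0.012 0.408 0 0;0.4 0.012 0.408 0 0;0.4 0.012 0.408 0 0';python3 jog.py '0.4 0 0 0.04 0;0.4 0 0 0.08 0;0.4 0 0 0.1 0;0.4 0 0 0.11 0;0.4 0 0 0.11 0;0.4 0 0 0.113 0;0.4 0 0 0.113 0'; python3 -c "
from h import *
go(.4236,.2926,.0545,90)
"
```

```text
time: 10.92
position: [0.419, 0.2951, 0.1673]
eef_rot: [-0.002, 1.0, -0.001, -0.001]
force: [-0.5, -1.1, -3.3]
finger_gap: 0.704
finger_force: 30.0
time: 11.5
position: [0.4216, 0.2938, 0.0569]
eef_rot: [0.001, 1.0, 0.001, 0.001]
force: [0.1, -0.2, -3.9]
finger_gap: 0.709
finger_force: 30.0
pos [0.4216 0.2938 0.0569] yaw 89.9 force [ 0.1 -0.2 -3.9] -> row [-0.002  -0.0012  0.0024] -0.002 rows 1
```

```bash
python3 jog.py '0.4 0 0 0.0015 0;0.4 0 0 0.003 0;0.4 0 0 0.0045 0;0.4 0 0 0.0045 0'
```

```text
time: 11.83
position: [0.4213, 0.2942, 0.0534]
eef_rot: [0.0, 1.0, 0.001, 0.001]
force: [-2.8, -2.5, 8.3]
finger_gap: 0.706
finger_force: 30.0
```

Contact with the tray floor. I'll release, rise, and go to A.

```bash
python3 jog.py '1 0 0 0 0;1 0 0 0 0;1 0 0 0 0;1 0 0 0 0;1 0 0 -0.03 0;1 0 0 -0.07 0;1 0 0 -0.11 0;1 0 0 -0.11 0'; python3 -c "
from h import *
d=cap('side','s1.png')[1];d=cap('top')[1];W=pts('top',d)
for j in jars(W,[(251,269),(293,223),(334,224)]):print(*j)
go(.4245,.1095,.16,90)
"
```

```text
time: 12.5
position: [0.4244, 0.2964, 0.1691]
eef_rot: [0.0, 1.0, 0.005, 0.005]
force: [1.7, 1.8, 0.3]
finger_gap: 0.994
finger_force: 0.0
[0.4239 0.1097] [0.425  0.1096] 0.0311 0.0724
[ 0.553  -0.0056] [ 0.5532 -0.0057] 0.0309 0.0719
[ 0.5496 -0.1167] [ 0.5495 -0.1167] 0.0308 0.072
pos [0.4215 0.2945 0.1631] yaw 90.0 force [ 0.5 -1.  -0.6] -> row [-0.0031 -0.185   0.0025] -0.001 rows 5
```

View pics/s1.png

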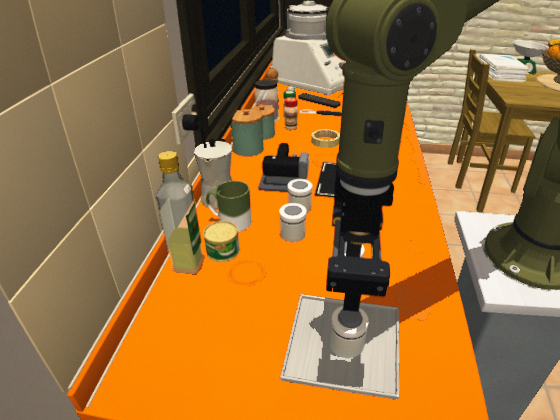

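The side view shows D standing upright in the tray at (348,332). B (292,222) and C (300,193) are still in place, and A is hidden behind the arm. Next is A.

```bash
python3 jog.py '1 -0.003 -0.185 0 0;1 -0.003 -0.185 0 0;1 -0.003 -0.185 0 0;1 -0.003 -0.185 0 0;1 -0.003 -0.185 0 0;1 -0.003 -0.185 0 0;1 -0.003 -0.185 0 0'; python3 -c "
from h import *
go(.4245,.1095,.048,90)
"
```

```text
time: 13.18
position: [0.4225, 0.1076, 0.1599]
eef_rot: [0.002, 1.0, -0.0, -0.001]
force: [0.2, -0.3, 0.9]
finger_gap: 1.001
finger_force: 0.0
pos [0.4225 0.1076 0.1599] yaw 89.8 force [ 0.2 -0.3  0.9] -> row [-0.0022  0.002   0.1119] -0.003 rows 3
```

```bash
python3 jog.py '1 -0.001 0.001 0.04 0;1 -0.001 0.001 0.08 0;1 -0.001 0.001 0.114 0;1 -0.001 0.001 0.114 0;0.4 -0.001 0.001 0.114 0;0.4 -0.001 0.001 0.114 0;0.4 -0.001 0.001 0.114 0;0.4 -0.001 0.001 0.114 0;0.4 -0.001 0.001 0.114 0;0.4 -0.001 0.001 0.114 0'; python3 jog.py '0.4 0 0 -0.03 0;0.4 0 0 -0.06 0;0.4 0 0 -0.09 0;0.4 0 0 -0.12 0;0.4 0 0 -0.12 0'; python3 -c "
from h import *
go(.375,-.271,.17,90)
"
```

```text
time: 14.02
position: [0.4255, 0.1099, 0.0487]
eef_rot: [0.0, 1.0, 0.001, 0.001]
force: [-1.2, -0.2, 7.7]
finger_gap: 0.704
finger_force: 30.0
time: 14.43
position: [0.4275, 0.1107, 0.1728]
eef_rot: [0.001, 1.0, 0.003, 0.005]
force: [1.8, -0.3, -1.7]
finger_gap: 0.708
finger_force: 30.0
pos [0.4275 0.1107 0.1728] yaw 89.9 force [ 1.8 -0.3 -1.7] -> row [ 5.210e-02 -3.817e-01  3.000e-04] -0.001 rows 10
```

```bash
python3 jog.py '0.4 -0.01 -0.28 0 0;0.4 -0.01 -0.28 0 0;0.4 -0.01 -0.28 0 0;0.4 -0.01 -0.28 0 0;0.4 -0.01 -0.28 0 0;0.4 -0.01 -0.28 0 0;0.4 -0.01 -0.28 0 0;0.4 0.052 -0.382 0 0;0.4 0.052 -0.382 0 0;0.4 0.052 -0.382 0 0;0.4 0.052 -0.382 0 0;0.4 0.052 -0.382 0 0';python3 -c "
from h import *
go(.375,-.271,.0525,90)
"
```

```text
time: 15.43
position: [0.3701, -0.2739, 0.1664]
eef_rot: [0.003, 1.0, 0.001, -0.0]
force: [0.4, 0.7, -3.7]
finger_gap: 0.708
finger_force: 30.0
pos [ 0.3701 -0.2739  0.1664] yaw 89.6 force [ 0.4  0.7 -3.7] -> row [-0.0049  0.0028  0.1139] -0.006 rows 3
```

```bash
python3 jog.py '0.4 0 0 0.04 0;0.4 0 0 0.08 0;0.4 0 0 0.1 0;0.4 0 0 0.11 0;0.4 0 0 0.112 0;0.4 0 0 0.114 0;0.4 0 0 0.116 0;0.4 0 0 0.118 0;0.4 0 0 0.118 0'; python3 -c "
from h import *
go(.375,-.271,.0525,90)
"
```

```text
time: 16.18
position: [0.3722, -0.2709, 0.0516]
eef_rot: [-0.001, 1.0, 0.003, -0.001]
force: [-12.7, 9.4, 31.1]
finger_gap: 0.707
finger_force: 30.0
pos [ 0.3722 -0.2709  0.0516] yaw 90.1 force [-12.7   9.4  31.1] -> row [-0.0028 -0.0001 -0.0009] 0.001 rows 1
```

```bash
python3 jog.py '0.4 0 0 -0.003 0;1 0 0 -0.003 0;1 0 0 -0.003 0;1 0 0 -0.003 0;1 0 0 -0.003 0;1 0 0 -0.04 0;1 0 0 -0.08 0;1 0 0 -0.11 0;1 0 0 -0.11 0;1 0 0 -0.11 0'; python3 -c "
from h import *
go(.5497,-.1167,.165,90)
"
```

```text
time: 17.02
position: [0.3735, -0.2727, 0.1606]
eef_rot: [0.0, 1.0, 0.0, 0.003]
force: [-0.0, 1.3, -0.7]
finger_gap: 0.997
finger_force: 0.0
pos [ 0.3735 -0.2727  0.1606] yaw 90.0 force [-0.   1.3 -0.7] -> row [-0.1762  0.156  -0.0034] -0.0 rows 6
```

```bash
python3 jog.py '1 -0.176 0.156 -0.004 0;1 -0.176 0.156 -0.004 0;1 -0.176 0.156 -0.004 0;1 -0.176 0.156 -0.004 0;1 -0.176 0.156 -0.004 0;1 -0.176 0.156 -0.004 0;1 -0.176 0.156 -0.004 0;1 -0.176 0.156 -0.004 0'; python3 -c "
from h import *
d=cap('top','t2.png')[1];W=pts('top',d)
go(.5497,-.1167,.056,90)
for j in jars(W,[(190,269),(293,223),(388,290)]):print(*j)
"
```

```text
time: 17.68
position: [0.5478, -0.1153, 0.1608]
eef_rot: [-0.001, 1.0, -0.001, -0.002]
force: [-1.4, -0.9, -0.9]
finger_gap: 0.998
finger_force: 0.0
pos [ 0.5468 -0.1171  0.1612] yaw 90.0 force [-0.9 -1.3  0.7] -> row [-0.0033  0.0006  0.1052] -0.001 rows 3
[0.4198 0.2892] [0.4194 0.293 ] 0.0309 0.0823
[0.5531 0.0012] [ 0.553  -0.0056] 0.0308 0.0717
[ 0.3732 -0.2685] [ 0.3738 -0.2704] 0.0314 0.0758
```

View pics/t2.png

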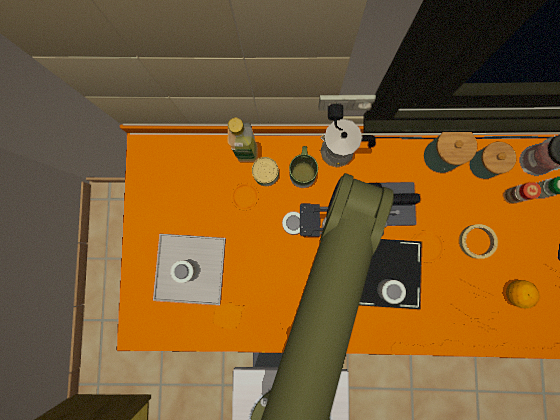

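The picture shows D on the tray at (182,271) and A on the mat at (392,292), both upright at the right heights. The hand is over C.

```bash
python3 jog.py '1 -0.003 0 0.04 0;1 -0.003 0 0.08 0;1 -0.003 0 0.106 0;1 -0.003 0 0.106 0;0.4 -0.003 0 0.106 0;0.4 -0.003 0 0.106 0;0.4 -0.003 0 0.106 0;0.4 -0.003 0 0.106 0;0.4 -0.003 0 0.106 0;0.4 -0.003 0 0.106 0'; python3 jog.py '0.4 0 0 -0.03 0;0.4 0 0 -0.06 0;0.4 0 0 -0.09 0;0.4 0 0 -0.12 0;0.4 0 0 -0.12 0'; python3 -c "
from h import *
go(.462,-.32,.18,90)
"
```

```text
time: 18.57
position: [0.5522, -0.1169, 0.0586]
eef_rot: [0.0, 1.0, 0.0, 0.001]
force: [-1.0, 0.2, 6.8]
finger_gap: 0.705
finger_force: 30.0
time: 18.98
position: [0.5541, -0.1176, 0.1826]
eef_rot: [0.0, 1.0, 0.0, 0.005]
force: [1.9, -1.2, -3.1]
finger_gap: 0.707
finger_force: 30.0
pos [ 0.5541 -0.1176  0.1826] yaw 89.9 force [ 1.9 -1.2 -3.1] -> row [ 0.0919 -0.2025  0.0017] -0.001 rows 6
```

```bash
python3 jog.py '0.4 0.092 -0.208 0 0;0.4 0.092 -0.208 0 0;0.4 0.092 -0.208 0 0;0.4 0.092 -0.208 0 0;0.4 0.092 -0.208 0 0;0.4 0.092 -0.208 0 0;0.4 0.092 -0.208 0 0;0.4 0.092 -0.208 0 0';  python3 jog.py '0.4 0 0 0.04 0;0.4 0 0 0.08 0;0.4 0 0 0.105 0;0.4 0 0 0.112 0;0.4 0 0 0.114 0;0.4 0 0 0.116 0;0.4 0 0 0.117 0;0.4 0 0 0.117 0';python3 -c "
from h import *
go(.462,-.325,.0625,90)
"
```

```text
time: 19.65
position: [0.4572, -0.3255, 0.176]
eef_rot: [0.002, 1.0, 0.0, -0.001]
force: [1.2, 1.0, -4.3]
finger_gap: 0.706
finger_force: 30.0
time: 20.32
position: [0.4583, -0.321, 0.0621]
eef_rot: [-0.001, 1.0, 0.004, -0.002]
force: [-11.6, 10.2, 23.1]
finger_gap: 0.704
finger_force: 30.0
pos [ 0.4583 -0.321   0.0621] yaw 90.1 force [-11.6  10.2  23.1] -> row [-0.0037 -0.004  -0.0005] 0.002 rows 1
```

Placed. Release, rise, and go to B at (0.5531, -0.0057).

```bash
python3 jog.py '0.4 0 0 -0.002 0;1 0 0 -0.002 0;1 0 0 -0.002 0;1 0 0 -0.002 0;1 0 0 -0.002 0;1 0 0 -0.04 0;1 0 0 -0.08 0;1 0 0 -0.11 0;1 0 0 -0.11 0'; python3 jog.py '1 -0.094 0.317 0 0;1 -0.094 0.317 0 0;1 -0.094 0.317 0 0;1 -0.094 0.317 0 0;1 -0.094 0.317 0 0;1 -0.094 0.317 0 0;1 -0.094 0.317 0 0;1 -0.094 0.317 0 0;1 -0.094 0.317 0 0;1 -0.094 0.317 0 0;1 -0.094 0.317 0 0'; python3 -c "
from h import *
go(.5531,-.0057,.056,90)
d=cap('top')[1];W=pts('top',d)
for j in jars(W,[(182,271),(392,292),(408,262)]):print(*j)
"
```

```text
time: 21.07
position: [0.4618, -0.3274, 0.1762]
eef_rot: [0.001, 1.0, -0.002, 0.005]
force: [0.5, -1.1, 0.4]
finger_gap: 0.997
finger_force: 0.0
time: 21.98
position: [0.5529, -0.0083, 0.1697]
eef_rot: [0.0, 1.0, -0.001, -0.0]
force: [-0.7, -0.3, -0.8]
finger_gap: 1.0
finger_force: 0.0
pos [ 0.5529 -0.0083  0.1697] yaw 90.0 force [-0.7 -0.3 -0.8] -> row [-0.0003  0.0028  0.1137] -0.001 rows 3
[0.4197 0.2926] [0.4199 0.2933] 0.0312 0.0825
[ 0.3732 -0.271 ] [ 0.3727 -0.2714] 0.0318 0.0763
[ 0.4577 -0.3209] [ 0.4578 -0.3207] 0.0315 0.0759
```

```bash
python3 -c "
from h import *
W0=np.load('s0.npy')
W=pts('side',cap('side')[1])
for w in (W0,W):
  m=(w[...,2]>.03)&(w[...,2]<.068)&(abs(w[...,0]-.553)<.05)&(abs(w[...,1]+.006)<.05);q=w[m];print(len(q),q.min(0).round(4),q.max(0).round(4))
"; python3 jog.py '1 0 0.001 0.04 0;1 0 0.001 0.07 0;1 0 0.001 0.07 0'
```

```text
371 [ 0.5244 -0.0216  0.0302] [0.5846 0.0284 0.068 ]
380 [ 0.5244 -0.0356  0.03  ] [0.5843 0.0282 0.068 ]
time: 22.33
position: [0.5487, -0.0082, 0.0951]
eef_rot: [0.002, 1.0, -0.001, -0.005]
force: [-1.8, 0.3, -0.3]
finger_gap: 1.0
finger_force: 0.0
```

B hasn't moved, so I'll grasp it.

```bash
python3 jog.py '1 -0.001 0.001 0.03 0;1 -0.001 0.001 0.044 0;1 -0.001 0.001 0.044 0;0.4 -0.001 0.001 0.044 0;0.4 -0.001 0.001 0.044 0;0.4 -0.001 0.001 0.044 0;0.4 -0.001 0.001 0.044 0;0.4 -0.001 0.001 0.044 0;0.4 -0.001 0.001 0.044 0'; python3 jog.py '0.4 0 0 -0.03 0;0.4 0 0 -0.06 0;0.4 0 0 -0.09 0;0.4 0 0 -0.12 0;0.4 0 0 -0.12 0'; python3 -c "
from h import *
go(.462,-.228,.18,90)
"
```

```text
time: 23.08
position: [0.5548, -0.0056, 0.0571]
eef_rot: [0.0, 1.0, 0.0, 0.001]
force: [-1.3, 1.0, 4.7]
finger_gap: 0.708
finger_force: 30.0
time: 23.5
position: [0.5573, -0.006, 0.1814]
eef_rot: [0.001, 1.0, 0.001, 0.004]
force: [2.0, -1.4, -2.7]
finger_gap: 0.705
finger_force: 30.0
pos [ 0.5573 -0.006   0.1814] yaw 89.9 force [ 2.  -1.4 -2.7] -> row [ 9.510e-02 -2.221e-01  1.000e-04] -0.001 rows 6
```

```bash
python3 jog.py '0.4 0.092 -0.222 0 0;0.4 0.092 -0.222 0 0;0.4 0.092 -0.222 0 0;0.4 0.092 -0.222 0 0;0.4 0.092 -0.222 0 0;0.4 0.092 -0.222 0 0;0.4 0.092 -0.222 0 0;0.4 0.092 -0.222 0 0;0.4 0.092 -0.222 0 0';python3 -c "
from h import *
go(.462,-.228,.061,90)
"
```

```text
time: 24.25
position: [0.4616, -0.2266, 0.1752]
eef_rot: [0.0, 1.0, 0.001, -0.001]
force: [-0.1, 0.2, -3.3]
finger_gap: 0.708
finger_force: 30.0
pos [ 0.4616 -0.2266  0.1752] yaw 89.9 force [-0.1  0.2 -3.3] -> row [-0.0005 -0.0016  0.1141] -0.001 rows 3
```

```bash
python3 jog.py '0.4 0 0 0.04 0;0.4 0 0 0.08 0;0.4 0 0 0.105 0;0.4 0 0 0.112 0;0.4 0 0 0.114 0;0.4 0 0 0.116 0;0.4 0 0 0.117 0;0.4 0 0 0.117 0';python3 -c "
from h import *
go(.462,-.228,.061,90)
"
```

```text
time: 24.92
position: [0.4616, -0.2254, 0.0606]
eef_rot: [-0.001, 1.0, 0.002, -0.002]
force: [-8.7, 4.3, 15.2]
finger_gap: 0.703
finger_force: 30.0
pos [ 0.4616 -0.2254  0.0606] yaw 90.1 force [-8.7  4.3 15.2] -> row [-0.0004 -0.0026 -0.0004] 0.002 rows 1
```

```bash
python3 jog.py '0.4 0 0 -0.001 0;0.83 0 0 -0.001 0;0.83 0 0 -0.001 0;0.83 0 0 -0.001 0;0.83 0 0 -0.001 0;0.83 0 0 -0.03 0;0.83 0 0 -0.07 0;1 0 0 -0.11 0;1 0 0 -0.14 0;1 0 0 -0.14 0'; python3 jog.py '1 0 0.3 -0.14 0;1 0 0.3 0 0;1 0 0.3 0 0;1 0 0.3 0 0;1 0 0.3 0 0;1 0 0.3 0 0;1 0 0.3 0 0;1 0 0.3 0 0;1 0 0.3 0 0'; python3 -c "
from h import *
d=cap('top','t3.png')[1];W=pts('top',d);np.save('t3.npy',W);d=cap('side')[1];np.save('s3.npy',pts('side',d))
print(np.round(env.get_state()['joint_positions'],2))
for j in jars(W,[(182,271),(392,292),(408,262),(375,262)],13):print(*j)
p=cv2.imread('pics/t3.png');cv2.imwrite('pics/c3.png',cv2.resize(p[170:320,335:435],None,fx=4,fy=4,interpolation=cv2.INTER_CUBIC))
go(.6,-.28,.17,0)
"
```

```text
time: 25.75
position: [0.4654, -0.2296, 0.2051]
eef_rot: [0.001, 1.0, -0.001, 0.005]
force: [0.7, 0.3, -0.6]
finger_gap: 0.959
finger_force: 0.0
time: 26.5
position: [0.4615, 0.0768, 0.1984]
eef_rot: [-0.003, 1.0, -0.0, -0.0]
force: [0.2, 0.6, 0.1]
finger_gap: 1.001
finger_force: 0.0
[-0.95 -0.08  0.71  1.96  0.06  1.24  1.31]
[0.4198 0.2924] [0.4195 0.2926] 0.031 0.0824
[ 0.3731 -0.2698] [ 0.3735 -0.2711] 0.0319 0.0765
[ 0.4563 -0.317 ] [ 0.4578 -0.3214] 0.0314 0.0759
[ 0.4578 -0.2251] [ 0.4614 -0.2253] 0.0307 0.076
pos [0.4622 0.0719 0.1988] yaw 90.0 force [ 0.3 -0.8  0.3] -> row [-0.1379 -0.3518  0.0292] 1.571 rows 13
```

View pics/c3.png

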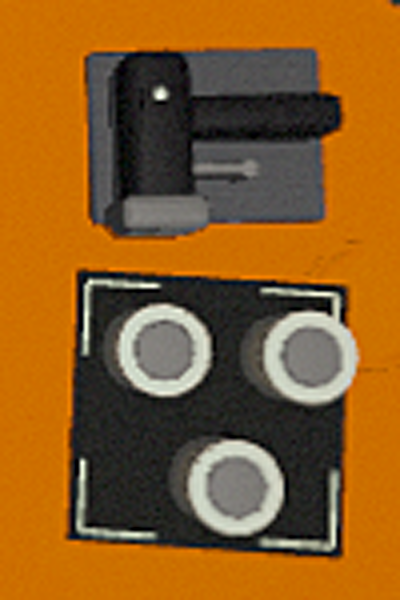

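The crop shows three jars standing on the mat, with lids at (163,351), (310,357) and (235,487). The scanner grip runs along crop y≈116 out to x≈340, and the trigger tip is at (252,168).

```bash
python3 -c "
from h import *
W=np.load('t3.npy');S=W[175:232,345:430].reshape(-1,3);S=S[np.isfinite(S[:,2])]
g=S[(S[:,2]>.06)&(S[:,2]<.082)&(S[:,1]<-.262)]
print('end y',np.sort(g[:,1])[:8].round(4))
for a in np.arange(-.35,-.255,.01):
    q=g[(g[:,1]>=a)&(g[:,1]<a+.01)]
    if len(q): print(round(a,2),len(q),q[:,0].min().round(4),q[:,0].max().round(4),np.median(q[:,2]).round(4))
t=S[(S[:,2]>.05)&(S[:,0]<.589)&(S[:,1]<-.26)];print('trig',t.min(0).round(4),t.max(0).round(4),np.median(t,0).round(4),len(t))
b=S[(S[:,2]>.085)];r=cv2.minAreaRect(b[:,:2].astype(np.float32));print('barrel',r, b[:,1].min(),b[:,1].max())
"
```

```text
end y [-0.3495 -0.3486 -0.348  -0.3479 -0.3478 -0.3476 -0.3476 -0.3475]
-0.35 29 0.6082 0.6355 0.0712
-0.34 44 0.6076 0.6357 0.0722
-0.33 42 0.6077 0.6358 0.0722
-0.32 37 0.6076 0.6347 0.0728
-0.31 38 0.6071 0.6348 0.0733
-0.3 40 0.5837 0.6343 0.0719
-0.29 57 0.5782 0.6328 0.0711
-0.28 49 0.5805 0.632 0.0716
-0.27 40 0.5808 0.6326 0.0719
trig [ 0.5782 -0.2928  0.0507] [ 0.5887 -0.2602  0.073 ] [ 0.5832 -0.2785  0.0668] 43
barrel ((0.5988821983337402, -0.2240055352449417), (0.11617803573608398, 0.05479072779417038), 0.23794686794281006) -0.25159745554058227 -0.19680728065529987
```

The measured grip (28 mm wide, x 0.6075 to 0.6355), its end at y≈-0.349 and the barrel edge at y≈-0.251 put the squeeze point at about (0.613, -0.281). The trigger front at 0.578 fits that.

```bash
python3 jog.py '1 -0.15 -0.353 0.02 1.571;1 -0.15 -0.353 0.02 1.571;1 -0.15 -0.353 0.02 1.571;1 -0.15 -0.353 0.02 1.571;1 -0.15 -0.353 0.02 1.571;1 -0.15 -0.353 0.02 1.571;1 -0.15 -0.353 0.02 1.571;1 -0.15 -0.353 0.02 1.571;1 -0.15 -0.353 0.02 1.571;1 -0.15 -0.353 0.02 1.571;1 -0.15 -0.353 0.02 1.571;1 -0.15 -0.353 0.02 1.571'; python3 jog.py '1 0 0 0 0.07;1 0 0 0 0.07;1 0 0 0 0.07'; python3 -c "
from h import *
go(.612,-.281,.06,0);print(np.round(env.get_state()['joint_positions'],2))"
```

```text
time: 27.6
position: [0.6101, -0.2857, 0.1794]
eef_rot: [0.686, 0.727, -0.001, 0.001]
force: [0.7, 0.2, -0.4]
finger_gap: 1.001
finger_force: 0.0
time: 27.85
position: [0.611, -0.2827, 0.1795]
eef_rot: [0.707, 0.707, -0.001, 0.0]
force: [-0.6, 0.3, -0.8]
finger_gap: 1.0
finger_force: 0.0
pos [ 0.611  -0.2827  0.1795] yaw -0.0 force [-0.6  0.3 -0.8] -> row [0.0019 0.001  0.1195] -0.0 rows 3
[-0.35  0.61  1.08  1.5  -0.55  1.36  0.78]
```

```bash
python3 jog.py '1 0.002 0.001 0.04 0;1 0.002 0.001 0.07 0;1 0.002 0.001 0.09 0;1 0.002 0.001 0.105 0;1 0.002 0.001 0.119 0;1 0.002 0.001 0.119 0;1 0.002 0.001 0.119 0'; python3 -c "
from h import *
go(.612,-.281,.06,0)
d=cap('top','t4.png')[1];W=pts('top',d)
for j in jars(W,[(182,271),(392,292)],13):print(*j)
p=cv2.imread('pics/t4.png');cv2.imwrite('pics/c4.png',cv2.resize(p[160:310,335:435],None,fx=4,fy=4,interpolation=cv2.INTER_CUBIC))"
```

```text
time: 28.43
position: [0.6129, -0.2791, 0.0603]
eef_rot: [0.707, 0.707, -0.0, 0.0]
force: [0.5, -0.8, 1.0]
finger_gap: 1.001
finger_force: 0.0
pos [ 0.6129 -0.2791  0.0603] yaw 0.0 force [ 0.5 -0.8  1. ] -> row [-0.0019 -0.0009  0.0003] 0.0 rows 1
[0.4199 0.2928] [0.4198 0.2927] 0.0311 0.0825
[ 0.373  -0.2693] [ 0.3739 -0.2708] 0.0318 0.0756
```

View pics/c4.png

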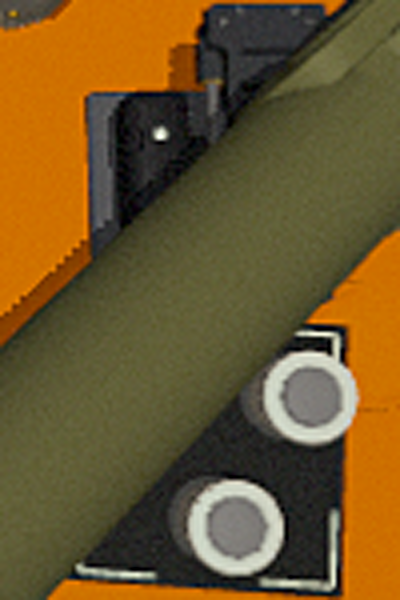

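The crop shows the hand straddling the grip at about (210,80). A (235,527) and C (312,397) are still in place on the mat, and the arm hides B. Now squeeze, hold and let go.

```bash
python3 jog.py '0.3 0 0 0 0;0.3 0 0 0 0;0.3 0 0 0 0;0.3 0 0 0 0;0.3 0 0 0 0;0.3 0 0 0 0;0.3 0 0 0 0;0.3 0 0 0 0;0.3 0 0 0 0;0.3 0 0 0 0'
```

```text
time: 29.32
position: [0.613, -0.2792, 0.0601]
eef_rot: [0.707, 0.707, -0.0, 0.0]
force: [-0.7, -2.1, 0.0]
finger_gap: 0.534
finger_force: 28.3
```

```bash
python3 jog.py '0.3 0 0 0 0;0.3 0 0 0 0;1 0 0 0 0;1 0 0 0 0;1 0 0 0 0;1 0 0 0 0;1 0 0 0 0;1 0 0 0 0'; python3 jog.py '1 0 0 -0.03 0;1 0 0 -0.06 0;1 0 0 -0.1 0;1 0 0 -0.14 0;1 0.3 -0.12 -0.14 0;1 0.3 -0.12 -0.14 0;1 0.3 -0.12 -0.14 0;1 0.3 -0.12 -0.14 0;1 0.3 -0.12 -0.14 0;1 0.3 -0.12 -0.14 0;1 0.3 -0.12 -0.14 0;1 0.3 -0.12 -0.14 0';python3 jog.py '1 0 0 0 0;1 0 0 0 0;1 0 0 0 0;1 0 0 0 0'; python3 -c "
from h import *
d=cap('top','t5.png')[1];W=pts('top',d)
for j in jars(W,[(182,271),(392,292),(411,259),(375,258)],13):print(*j)
p=cv2.imread('pics/t5.png');cv2.imwrite('pics/c5.png',cv2.resize(p[170:320,335:435],None,fx=4,fy=4,interpolation=cv2.INTER_CUBIC))
t=W[205:218,384:402].reshape(-1,3);t=t[(t[:,2]>.05)];print(t[:,0].min(),t[:,1].min())"
```

```text
time: 29.98
position: [0.614, -0.2774, 0.06]
eef_rot: [0.707, 0.707, 0.001, 0.0]
force: [0.1, 0.7, -0.5]
finger_gap: 0.904
finger_force: 0.0
time: 30.98
position: [0.4916, 0.026, 0.1999]
eef_rot: [0.706, 0.708, 0.001, -0.001]
force: [0.4, 1.3, 0.2]
finger_gap: 1.002
finger_force: 0.0
time: 31.32
position: [0.4935, 0.0199, 0.2003]
eef_rot: [0.708, 0.706, 0.0, 0.0]
force: [-1.0, 0.3, -0.1]
finger_gap: 1.0
finger_force: 0.0
[0.4198 0.2923] [0.4196 0.2929] 0.0312 0.0822
[ 0.3731 -0.2697] [ 0.3732 -0.2711] 0.0318 0.0757
[ 0.4576 -0.3207] [ 0.4582 -0.3211] 0.0318 0.0758
[ 0.4618 -0.2247] [ 0.4616 -0.2249] 0.0308 0.0758
0.5780448507782145 -0.2922666337785587
```

View pics/t5.png

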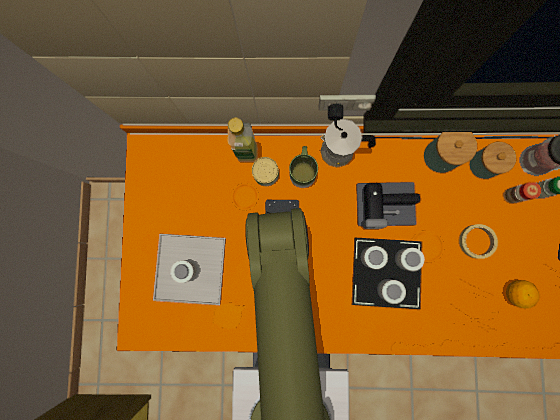

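The final picture shows the three latched jars on the mat at (375,258), (411,259) and (392,292), and the failing jar in the tray at (182,271). The trigger is back at its free position, the mug and tin are in place, and the arm is clear.

```bash
python3 -c "
from workcell import env
print(env.hand_in())"
```

```text
the job is handed in; nothing more can be done
None
```

I sorted all four jars, then squeezed and released the scanner trigger and handed the job in: three latched jars stand on the mat and the failing one in the tray, the mug and tin were left alone, and hand-in gave no verdict.

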